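# Load the lane and open the seed gate fully

## Task

The two-lane seed depositor has one tray of pastry shells standing part-way into one of its lanes. With the fingers, push that tray all the way in against the lane's back stop; then push the gate lever above that same lane from closed, past its half-open click, to its far stop, fully open. Only push: do not lift or tip the tray, keep the other lever closed, leave the things standing about where they are, and finish clear of everything.

Things in the scene. Friction and masses are not known exactly. Their poses are not given: they have to be found in the camera images.
- depositor: Fixed steel bridge, 440 mm wide, two lanes under it centred at y = +100 (left) and -100 mm (right). Origin on the table under the middle of its front edge, x points into the lanes. Bridge x 0 to 140 mm, underside 130, top 150 mm up; hopper behind, from x 110 mm, top 209 mm. Lane guides 16 mm high, 146 mm apart, x -110 to 110 mm; back stop face at x 90 mm.
- tray: Dark steel tray holding eight filled shells (fixed in it), 170 mm (its x, along the lane) by 130 mm, 25 mm high, walls 3 mm, about 0.45 kg. Origin at the centre of its underside; x points into the lane, y across. Starts 50 to 70 mm short of the back stop in the left or the right lane; its front edge (85 mm before its origin) stays outside the bridge.
- left_home (a point): Where the tray's origin lies when it is home in the left lane (depositor x 5 mm, y +100 mm), on the table; axes as the depositor.
- right_home (a point): The same for the right lane (depositor y -100 mm).
- left_lever (a joint): Left lever's angle about its upright pivot: 0 closed stop, 0.5 half-open click, 1.0 far stop (open); grows anticlockwise from above. From the pivot the arm points along depositor (-cos(q-0.5), -sin(q-0.5)). Starts closed, leaning to +y; pushed to -y. Springs to the nearest click. At the knob about 6 N to leave 0 or 0.5, then easier; past about 0.8 it snaps to 1 by itself.
- right_lever (a joint): Right lever's angle about its upright pivot: 0 closed stop, 0.5 half-open click, 1.0 far stop (open); grows anticlockwise from above. From the pivot the arm points along depositor (-cos(q-0.5), -sin(q-0.5)). Starts closed, leaning to +y; pushed to -y. Springs to the nearest click. At the knob about 6 N to leave 0 or 0.5, then easier; past about 0.8 it snaps to 1 by itself.
- left_knob (a point): Centre of the top of the left lever's knob, 212 mm above the table: a black upright cylinder of 24 mm diameter and 53 mm height at the end of the lever's arm, 85 mm from the pivot. Moves with the lever.
- right_knob (a point): The same on the right lever.
- left_pivot (a point): Pivot of the left lever, at the top of the bridge (150 mm up); its arm is a 12 mm bar 10 to 22 mm above the bridge, over the left lane, depositor x 70 mm, y +100 mm.
- right_pivot (a point): Pivot of the right lever, depositor x 70 mm, y -100 mm.
- cup: White plastic cup, 68 mm across, 80 mm high, standing at the mouth of the lane that has no tray. Origin under its centre. Stays there.
- jar: Closed jar, 40 mm across, 60 mm high, standing in front of the bridge between the lanes. Origin under its centre. Stays there.
- steel_bowl: Steel bowl, 200 mm across, 75 mm high, on the table to the robot's right. Origin under its centre.
- jug: Orange mug-shaped jug, 90 mm across, 110 mm high, to the robot's left. Origin under its centre.
- red_bowl: Red plastic bowl, 170 mm across, 60 mm high, to the robot's right. Origin under its centre.
- spoon: White spoon lying on the table to the robot's left.
Not all that is in view belongs to the job. Leave any purple look-alike of the tray alone.

How it is judged:
By the outcome, as a careful person would: the job done as asked, in the order asked, and still so for the second after the job is handed in, with the robot touching nothing.
It also fails if it takes over 51 s, if anything falls off the work surface, if the arm or the gripper's body presses on something with over 40 N, if the wrist force passes 120 N, or if a joint passes its speed limit or range.

## Robot

A 6-joint arm with a two-finger parallel gripper is mounted at the origin on the work surface. World frame = base frame: x ahead of the robot, y to its left, z up, the work surface at z = 0. Lengths are in mm, angles in rad, forces in N, time in s.
With the tool pointing down it reaches from about 300 to 875 mm from the base axis. Payload 6.4 kg.
Tool frame: the origin (TCP) lies at the very end of the fingers, on their centre line; the grasp point (between the pads) lies arm.pinch_z behind it (arm.pinch_z is the distance from the TCP to the grasp point, in mm); x points along the fingers, y is the direction in which the jaws open and shut, and the axes are right-handed (so a half turn about x gives the same grasp; the last joint's range is limited). The gripper opens to 88 mm and grips with 3 to 60 N. Pads are 18 mm wide; open, the fingers measure 123 mm over their backs; the gripper's body (75 mm by 187 mm) begins 45 mm behind the grasp point.
Start: joints at [0.902, 0.181, 1.607, -0, 1.354, -0.206], TCP at [256.703, 514.533, 238.714] pointing down, gripper open.
Joint ranges: [-2.99, 2.99], [-0.89, 2.07], [0.3, 2.58], [-1.14, 4.28], [0, 2.63], [-3.12, 3.12]. Speed limits (rad/s): [2.57, 2.57, 3.01, 3.14, 3.14, 3.14].

## Interface

Orientations are given as a unit quaternion [w, x, y, z].
In Python, from plant import arm gives the robot as it stands.
- The arm moves only by the shell command python3 -m jog 'ROWS' [FORCE]. ROWS is text: rows parted by semicolons, each of 7 numbers parted by spaces: the closure, from 0 (fully open) to 1 (shut), then the shift along the tool's x, y, z in units of 25 mm (1.0 is 25 mm), then the turn, a rotation vector about the tool's x, y, z in degrees. A call has 1 to 5 rows; each row is the pose to reach, as a shift and turn from the pose commanded when the call began, along the tool's axes at that moment; what a row does not reach only later rows make up. A row lasts 1/8 s, in which the tool goes at most 62.5 mm and 10.7 degrees, less where a joint would pass 70% of its speed; a pose out of reach is approached as far as the arm can. A call with a gripper value outside its range is refused whole. The fingers move at their own pace and stop on an object; FORCE is the grip in N (left out, the last holds). Time passes only in rows, so rows that repeat a pose let the fingers close. It gives the time, the measured TCP pose, the force and the opening at its end, in the units of the state.
- arm.get_obs(): the state, without advancing time (a new reading comes with each control period).
- arm.snapshot(name): name is "scene" or "side" or "wrist"; returns the picture (384x512x3 uint8, blue, green, red); there is no depth.
- arm.get_calibration(name): a dict with "vertical_fov" (degrees; the focal length in pixels is half the picture's height over the tangent of half this angle, whatever the lens; pixels are square), "cx", "cy" (the principal point, pixels), "world_from_camera" (4x4, takes a point from camera to world coordinates); the wrist camera has in their place "hand_eye" (4x4, takes a point from camera to tool coordinates, whose origin is the TCP and whose axes are the tool frame's). Camera axes: x right, y down, z forward; pixel columns grow to the right and rows downward; lengths in mm; the calibration is good to about 2 mm. A picture is of the moment at which its call begins: read the wrist's pose just before it. get_calibration takes no time and is no camera call.
- arm.job_done(): hands the job in, once; it reports no verdict.
The state is a dict: "time_s": time; "joints": joint angles; "joint_velocities": joint speeds; "joint_efforts": joint torques, N m; "eef_pos": TCP position; "tool_rot": TCP orientation; "contact_force": force on the tool from outside, world axes, zero at the start; "ft_torque": the same for the moment, N m; "gripper_width": opening from 0.0 (shut) to 1.0 (fully open).
Only numpy, scipy, OpenCV 4.12 (cv2) and the standard library are available. Lean on these libraries where they do the work, as an engineer would, in place of code of your own. Each camera call takes 0.05 s, during which the arm holds its last target.

## Working session

There is one attempt and no reset: what is moved stays moved. The work goes in short steps, Python scripts to look and compute and a shell command to move; the robot and the scene stay as the last step left them, time stands still between calls to the robot, and variables do not carry over. Pictures are saved under pics/ and viewed, and the job is handed in when it is done.

```bash
ls; mkdir -p pics
python3 - <<'E'
from plant import arm
import cv2
for n in ("scene","side","wrist"):
    o=arm.get_obs()
    cv2.imwrite(f"pics/{n}0.png",arm.snapshot(n))
    c=arm.get_calibration(n); print(n,c)
print(o, arm.pinch_z)
E
```

```text
pics
scene {'vertical_fov': 49.281183421476584, 'cx': 261.4843519882167, 'cy': 190.80305567638786, 'world_from_camera': array([[ 8.85843691e-01,  4.12886967e-01, -2.11672642e-01,
         8.15426689e+02],
       [ 4.63839504e-01, -7.76667613e-01,  4.26192835e-01,
        -6.36322848e+02],
       [ 1.15701816e-02, -4.75722368e-01, -8.79519391e-01,
         1.43022633e+03],
       [ 0.00000000e+00,  0.00000000e+00,  0.00000000e+00,
         1.00000000e+00]])}
side {'vertical_fov': 46.378813059537755, 'cx': 250.51290282285984, 'cy': 179.06444768944172, 'world_from_camera': array([[-9.96659428e-01, -4.34278982e-02,  6.91664829e-02,
         4.00966158e+02],
       [-8.16263326e-02,  5.02006313e-01, -8.61003370e-01,
         1.11483708e+03],
       [ 2.66955569e-03, -8.63772933e-01, -5.03874185e-01,
         7.95357313e+02],
       [ 0.00000000e+00,  0.00000000e+00,  0.00000000e+00,
         1.00000000e+00]])}
wrist {'vertical_fov': 58.21894788376032, 'cx': 258.3245038849535, 'cy': 192.4379435774702, 'hand_eye': array([[ 9.58614932e-04, -3.16924647e-01,  9.48450236e-01,
        -1.4593895
[... 274 characters left out ...]
: 0.1, 'joints': array([ 9.01684378e-01,  1.81425781e-01,  1.60786892e+00,  1.38577063e-06,
        1.35379833e+00, -2.06300982e-01]), 'joint_velocities': array([ 0.00141443, -0.00192484, -0.00106752,  0.00127321,  0.0011488 ,
       -0.00084207]), 'joint_efforts': array([-1.11221163e-04, -4.34816372e+01, -3.42697191e+01,  7.04256725e-02,
        3.39364051e-02, -4.88497187e-05]), 'eef_pos': array([256.40927291, 514.14831327, 237.94215817]), 'tool_rot': array([ 0.68803336,  0.16169175,  0.68848392, -0.16265226]), 'contact_force': array([-1.16917172, -0.45008481, -0.48673908]), 'ft_torque': array([ 0.06225768, -0.00336132,  0.00601142]), 'gripper_width': 1.0051841161066073} 18.700000000000003
```

View pics/scene0.png

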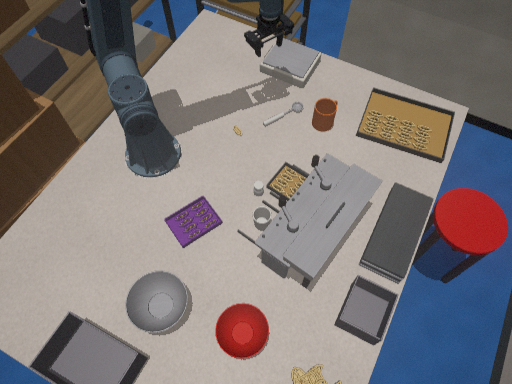

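View pics/side0.png

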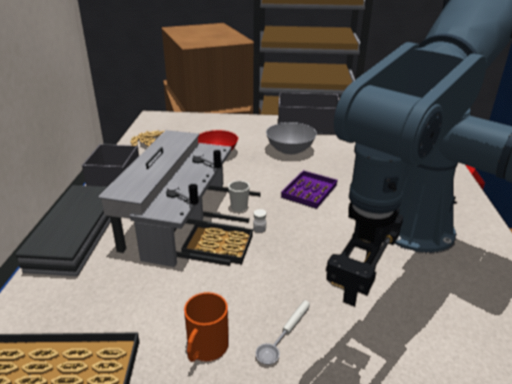

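View pics/wrist0.png

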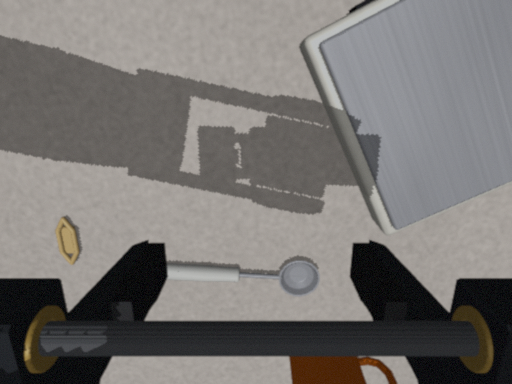

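The tray is in the lane nearer the orange jug (the left one). In the scene picture it is at about (290,182), the cup at (262,216) in the other lane's mouth, the jar at (258,188), and the knobs at (315,160) and (283,202). I'll enlarge both views to measure.

Run:
```python
import cv2
a=cv2.imread('pics/scene0.png')[130:290,230:390]
b=cv2.imread('pics/side0.png')[120:280,90:290]
cv2.imwrite('pics/c1.png',cv2.resize(a,(600,600),interpolation=cv2.INTER_CUBIC))
cv2.imwrite('pics/c2.png',cv2.resize(b,(750,600),interpolation=cv2.INTER_CUBIC))
```

```text
(no output)
```

View pics/c1.png

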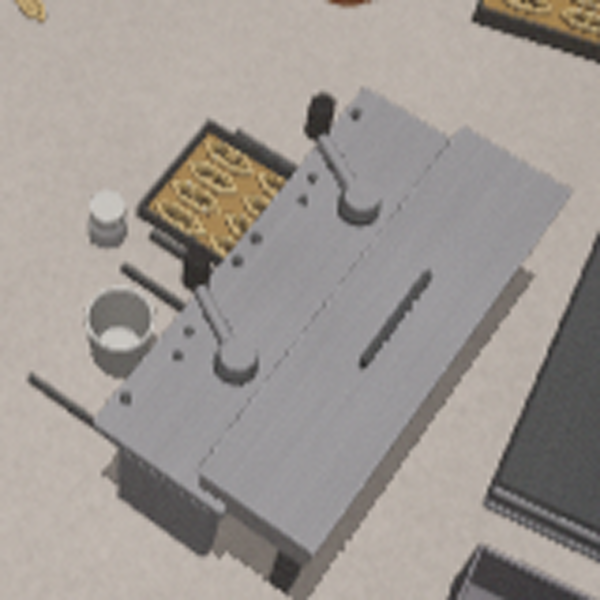

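View pics/c2.png

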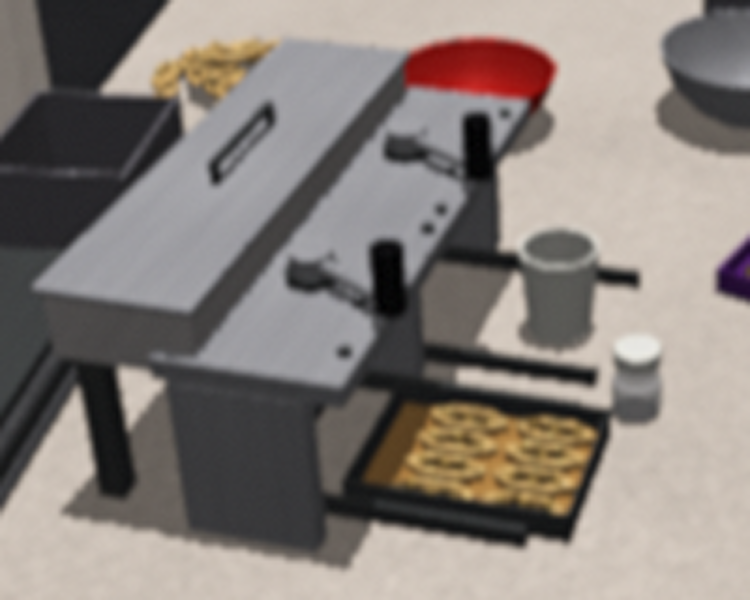

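```bash
cat > h.py <<'E'
import numpy as np, cv2
from plant import arm
def ray(n,u,v):
    c=arm.get_calibration(n); f=192/np.tan(np.radians(c['vertical_fov']/2))
    T=c['world_from_camera']; d=T[:3,:3]@np.array([(u-c['cx'])/f,(v-c['cy'])/f,1]); return T[:3,3],d/np.linalg.norm(d)
def plane(n,u,v,z):
    o,d=ray(n,u,v); return o+d*(z-o[2])/d[2]
def tri(s,t):
    o1,d1=ray('scene',*s); o2,d2=ray('side',*t)
    A=np.stack([d1,-d2],1); k=np.linalg.lstsq(A,o2-o1,rcond=None)[0]
    p,q=o1+k[0]*d1,o2+k[1]*d2
    return (p+q)/2,np.linalg.norm(p-q)
S=lambda x,y:(230+x/3.75,130+y/3.75)
D=lambda x,y:(90+x/3.75,120+y/3.75)
E
python3 - <<'E'
from h import *
np.set_printoptions(precision=1,suppress=True)
P={'brL':((362,88),(343,388),150),'brR':((97,415),(533,98),150),'knobL':((321,100),(387,245),212),'knobR':((197,250),(477,118),212),
'pivL':((358,205),(308,268),172),'pivR':((235,360),(405,145),172),'trFR':((142,213),(608,412),25),'trFL':((210,122),(572,522),25),'cupTop':((120,317),(560,250),80),'jarTop':((108,208),(638,348),60),'guideL_R':((125,268),(593,375),16),'guideR_R':((33,377),(637,275),16)}
for k,(s,t,z) in P.items():
    print(k,*tri(S(*s),D(*t)),plane('scene',*S(*s),z)[:2],plane('side',*D(*t),z)[:2])
E
```

```text
brL [643.2 235.8 145.9] 3.67676659168231 [645.5 233.6] [639.9 241. ]
brR [ 571.7 -190.   151.6] 11.203254700466994 [ 577.  -188.6] [ 566.8 -195.7]
knobL [624.  161.3 211.5] 2.9262858632900035 [625.5 161.3] [622.4 161.7]
knobR [591.7 -32.7 211. ] 3.3077492889143176 [593.5 -32.9] [589.8 -31.3]
pivL [694.5 107.4 156.3] 0.989858217971202 [696.5  98.4] [686.8 132. ]
pivR [660.5 -87.9 155.7] 1.9981344029371702 [663.4 -94.7] [652.9 -57.5]
trFR [484.   75.4  16.5] 9.48592540427396 [490.8  71.6] [478.6  85.1]
trFL [498.3 206.9  17.8] 8.066574250953957 [504.  203.1] [493.6 214.1]
cupTop [533.  -64.7  75.5] 5.350452037409661 [536.6 -66.2] [529.7 -58.3]
jarTop [462.   44.6  56.4] 6.6323827126368675 [466.2  43.1] [458.5  48.4]
guideL_R [498.4  15.    8. ] 4.675503030043676 [502.6  11.6] [495.2  25.3]
guideR_R [ 473.6 -134.4   10.5] 6.858699113877361 [ 478.4 -136. ] [ 469.9 -127.2]
```

```bash
cat >> h.py <<'E'
from scipy.spatial.transform import Rotation as Ro
np.set_printoptions(precision=3,suppress=True)
YAW=-0.165; O=np.array([605.7,23.,0]); RD=Ro.from_euler('z',YAW).as_matrix()
# tool: x down, z along depositor x, y = z cross x
TG=RD@np.stack([[0,0,-1],[0,-1,0],[-1,0,0]],1)*1.0
def goal():
    x=-np.array([0,0,1.]); z=RD[:,0]; y=np.cross(z,x); return np.stack([x,y,z],1)
def todep(p): return RD.T@(np.asarray(p)-O)
def cur():
    o=arm.get_obs(); q=o['tool_rot']; return o,o['eef_pos'],Ro.from_quat(np.r_[q[1:],q[0]]).as_matrix()
def row(dep):
    o,p,R=cur(); t=O+RD@np.array(dep,float)
    print('dep now',todep(p),'t',o['time_s'],'F',RD.T@o['contact_force'])
    print('row',R.T@(t-p)/25, Ro.from_matrix(R.T@goal()).as_rotvec(degrees=True))
E
python3 - <<'E'
from h import *
o,p,R=cur(); print(R); print(goal())
row((-172,100,235))
print(plane('scene',324,105,110))
E
```

```text
[[-0.001  0.446  0.895]
 [-0.001  0.895 -0.446]
 [-1.    -0.001 -0.   ]]
[[-0.     0.164  0.986]
 [-0.     0.986 -0.164]
 [-1.    -0.    -0.   ]]
dep now [-425.218  427.164  238.034] t 0.15 F [ 0.247 -0.879 -0.284]
row [ 0.13  -9.538 13.523] [-17.063  -0.028   0.07 ]
[537.928 471.386 110.   ]
```

```bash
python3 -m jog '0.5 0.1 -2.4 3.4 -4.3 0 0; 0.5 0.1 -4.8 6.8 -8.6 0 0; 0.5 0.1 -7.2 10.2 -13 0 0; 0.5 0.1 -9.54 13.5 -17.1 0 0; 0.5 0.1 -9.54 13.5 -17.1 0 0' 20
python3 -m jog '0.5 0 0 0 0 0 0'
python3 - <<'E'
from h import *
row((-172,100,235))
E
```

```text
time_s: 0.78
eef_pos: [405.0, 237.4, 236.4]
tool_rot: [0.705, 0.058, 0.705, -0.058]
contact_force: [0.9, 0.4, 0.3]
gripper_width: 0.504
time_s: 0.9
eef_pos: [406.4, 235.8, 236.3]
tool_rot: [0.705, 0.06, 0.704, -0.061]
contact_force: [0.4, 0.7, 0.3]
gripper_width: 0.5
dep now [-231.532  177.143  236.326] t 0.9 F [0.321 0.753 0.267]
row [ 0.056 -3.071  2.401] [-0.362  0.027  0.04 ]
```

Go to x=-185 first and take a wrist look from there.

```bash
python3 -m jog '0.5 0 -1.6 1 -0.3 0 0; 0.5 0 -3.07 1.9 -0.3 0 0; 0.5 0 -3.07 1.9 -0.3 0 0;0.5 0 -3.07 1.9 -0.3 0 0'
 python3 - <<'E'
from h import *
row((-172,100,235))
cv2.imwrite('pics/w1.png',arm.snapshot('wrist'))
E
```

```text
time_s: 1.4
eef_pos: [438.3, 156.8, 236.2]
tool_rot: [0.705, 0.056, 0.705, -0.056]
contact_force: [0.5, -0.7, -0.9]
gripper_width: 0.5
dep now [-187.061  104.538  236.173] t 1.4 F [ 0.649 -0.61  -0.857]
row [ 0.046 -0.185  0.601] [ 0.357 -0.046 -0.029]
```

View pics/w1.png

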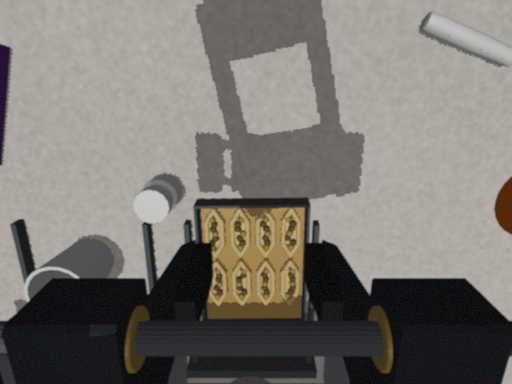

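The wrist view shows the tray's front edge between (195,199) and (310,199), square with the tool and between guide ends at (187,222) and (317,222). The jar is at (152,205).

```bash
cat >> h.py <<'E'
def wplane(u,v,z,p,R):
    c=arm.get_calibration('wrist'); f=192/np.tan(np.radians(c['vertical_fov']/2)); H=c['hand_eye']
    o=p+R@H[:3,3]; d=R@H[:3,:3]@np.array([(u-c['cx'])/f,(v-c['cy'])/f,1]); return o+d*(z-o[2])/d[2]
E
python3 - <<'E'
from h import *
_,p,R=cur()
for n,u,v,z in [('FR',195,199,25),('FL',310,199,25),('gR',187,222,16),('gL',317,222,16),('gR2',147,224,16),('jar',152,205,60)]: print(n,todep(wplane(u,v,z,p,R)))
row((-172,100,14))
E
```

```text
FR [-142.303   35.282   25.   ]
FL [-143.135  161.646   25.   ]
gR [-110.916   22.87    16.   ]
gL [-111.911  172.664   16.   ]
gR2 [-108.103  -23.477   16.   ]
jar [-148.118   -1.167   60.   ]
dep now [-187.209  104.756  236.21 ] t 1.45 F [-0.04   0.904 -0.076]
row [ 8.888 -0.198  0.613] [ 0.411 -0.039 -0.024]
```

Guides sit at x≈-110 as they should. The tray front is at -143, so the push is about 63 mm. I'll descend in front of it.

```bash
python3 -m jog '0.5 2 -0.19 0.3 0.4 0 0; 0.5 4 -0.19 0.3 0.4 0 0; 0.5 6 -0.19 0.3 0.4 0 0; 0.5 8 -0.19 0.3 0.4 0 0; 0.5 8.8 -0.19 0.3 0.4 0 0'
python3 -m jog '0.5 0 0 0 0 0 0;0.5 0 0 0 0 0 0'
 python3 - <<'E'
from h import *
row((-89,99,14))
E
```

```text
time_s: 2.08
eef_pos: [442.6, 151.3, 13.5]
tool_rot: [0.703, 0.058, 0.707, -0.058]
contact_force: [0.5, -0.8, 0.6]
gripper_width: 0.501
time_s: 2.33
eef_pos: [446.1, 150.8, 17.3]
tool_rot: [0.705, 0.058, 0.704, -0.058]
contact_force: [-0.6, -0.7, 1.4]
gripper_width: 0.499
dep now [-178.416   99.836   17.297] t 2.325 F [-0.46  -0.804  1.424]
row [ 0.137 -0.034  3.576] [ 0.014  0.078 -0.025]
```

Push slowly, about 8 mm per row.

```bash
python3 -m jog '0.5 0.12 0 0.4 0 0 0;0.5 0.12 0 0.8 0 0 0;0.5 0.12 0 1.1 0 0 0;0.5 0.12 0 1.4 0 0 0;0.5 0.12 0 1.7 0 0 0'
python3 -m jog '0.5 0 0 0.3 0 0 0;0.5 0 0 0.6 0 0 0;0.5 0 0 0.9 0 0 0;0.5 0 0 1.2 0 0 0;0.5 0 0 1.2 0 0 0'
 python3 - <<'E'
from h import *
row((-89,99,14))
cv2.imwrite('pics/w2.png',arm.snapshot('wrist'))
cv2.imwrite('pics/s2.png',arm.snapshot('side'))
E
```

```text
time_s: 2.95
eef_pos: [487.3, 142.8, 13.2]
tool_rot: [0.704, 0.059, 0.705, -0.059]
contact_force: [-2.4, -0.3, 1.6]
gripper_width: 0.5
time_s: 3.58
eef_pos: [518.2, 137.7, 13.6]
tool_rot: [0.705, 0.059, 0.704, -0.059]
contact_force: [-0.5, 0.9, 0.2]
gripper_width: 0.5
dep now [-105.145   98.794   13.614] t 3.575 F [-0.684  0.833  0.197]
row [-0.014  0.009  0.646] [-0.079  0.086 -0.013]
```

View pics/s2.png

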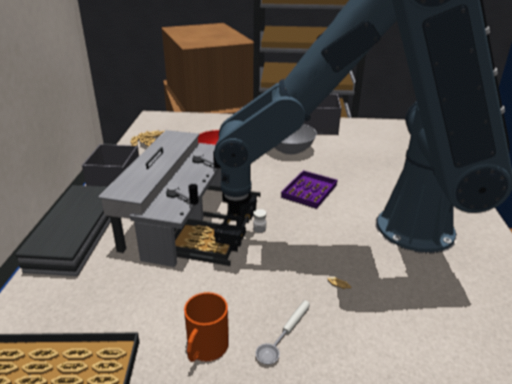

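The tray has moved in with the fingers on it, and about 16 mm remain. I'll continue until the force shows the stop.

```bash
python3 -m jog '0.5 0 0 0.15 0 0 0;0.5 0 0 0.3 0 0 0;0.5 0 0 0.4 0 0 0;0.5 0 0 0.5 0 0 0;0.5 0 0 0.5 0 0 0'
python3 -m jog '0.5 0 0 0.08 0 0 0;0.5 0 0 0.12 0 0 0;0.5 0 0 0.16 0 0 0'
 python3 - <<'E'
from h import *
row((-89,99,14))
E
```

```text
time_s: 4.3
eef_pos: [529.8, 135.8, 13.4]
tool_rot: [0.705, 0.059, 0.704, -0.059]
contact_force: [-1.0, 0.1, 0.6]
gripper_width: 0.494
time_s: 4.68
eef_pos: [533.3, 135.2, 13.3]
tool_rot: [0.705, 0.059, 0.705, -0.059]
contact_force: [-2.8, 0.4, 1.0]
gripper_width: 0.499
dep now [-89.876  98.745  13.321] t 4.675 F [-2.877 -0.072  0.977]
row [-0.027  0.01   0.035] [-0.063 -0.014  0.004]
```

```bash
python3 -m jog '0.5 0 0 0.06 0 0 0;0.5 0 0 0.12 0 0 0;0.5 0 0 0.12 0 0 0'
python3 -m jog '0.5 0 0 0.06 0 0 0;0.5 0 0 0.12 0 0 0;0.5 0 0 0.12 0 0 0'
```

```text
time_s: 5.05
eef_pos: [534.4, 135.0, 13.0]
tool_rot: [0.703, 0.059, 0.706, -0.059]
contact_force: [-7.8, 1.4, 5.8]
gripper_width: 0.5
time_s: 5.42
eef_pos: [534.4, 134.9, 12.5]
tool_rot: [0.701, 0.058, 0.708, -0.059]
contact_force: [-16.6, 2.4, 12.6]
gripper_width: 0.503
```

The stop is reached: position held while the force rose to 17 N. I'll back off straight and look.

```bash
python3 -m jog '0.5 0 0 -0.5 0 0 0;0.5 0 0 -1 0 0 0;0.5 0 0 -2 0 0 0;0.5 0 0 -3.2 0 0 0;0.5 0 0 -3.4 0 0 0'
python3 -m jog '1 -1.5 0 0 0 0 0;1 -3.5 0 0 0 0 0; 1 -6 0 0 0 0 0; 1 -8.2 0 0 0 0 0; 1 -9.2 0 0 0 0 0'
python3 -m jog '1 0 0 0 0 0 0;1 0 0 0 0 0 0' 
 python3 - <<'E'
from h import *
row((-89,99,14))
cv2.imwrite('pics/w3.png',arm.snapshot('wrist'))
cv2.imwrite('pics/s3.png',arm.snapshot('side'))
row((-9,190,260))
E
```

```text
time_s: 6.05
eef_pos: [453.7, 148.5, 13.2]
tool_rot: [0.704, 0.058, 0.705, -0.058]
contact_force: [0.0, -0.2, -0.1]
gripper_width: 0.5
time_s: 6.68
eef_pos: [458.1, 148.2, 248.1]
tool_rot: [0.707, 0.059, 0.702, -0.058]
contact_force: [0.3, 0.2, -0.7]
gripper_width: 0.006
time_s: 6.92
eef_pos: [455.1, 148.0, 242.1]
tool_rot: [0.704, 0.059, 0.705, -0.059]
contact_force: [-0.3, 0.1, -0.9]
gripper_width: 0.004
dep now [-169.084   98.606  242.104] t 6.925 F [-0.274  0.06  -0.887]
row [9.12  0.024 3.216] [-0.077 -0.077  0.022]
dep now [-169.584   98.55   241.51 ] t 7.025 F [-0.3   -0.105 -0.042]
row [-0.761  3.666  6.416] [-0.074 -0.172  0.041]
```

View pics/w3.png

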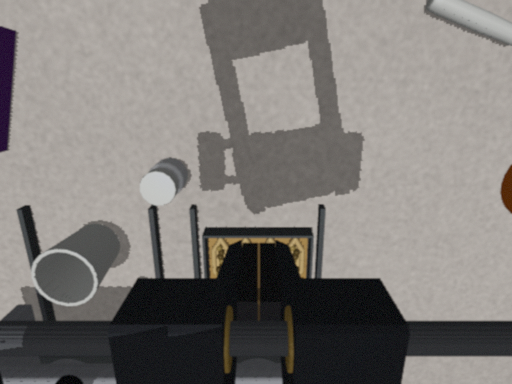

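View pics/s3.png

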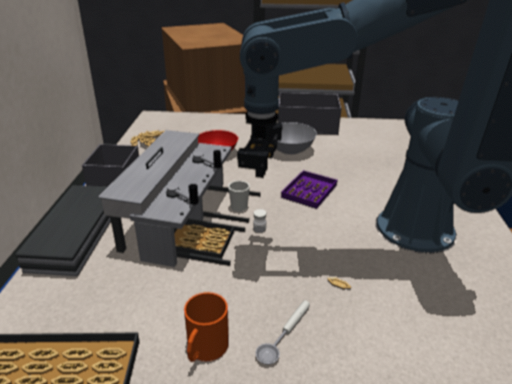

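The tray's front edge is now at (203..312, 230), with the guide ends at v≈207. The jar and cup haven't moved.

Run:
```python
from h import *
_,p,R=cur()
for n,u,v,z in [('FR',203,230,25),('FL',312,230,25),('gR',194,207,16),('gL',322,207,16),('jar',158,189,60)]: print(n,todep(wplane(u,v,z,p,R)))
```

```text
FR [-86.122  34.364  25.   ]
FL [-85.959 159.624  25.   ]
gR [-110.974   23.911   16.   ]
gL [-110.763  171.284   16.   ]
jar [-146.833   -1.987   60.   ]
```

Run:
```python
from h import *
im=cv2.imread('pics/w3.png'); print(im[222:246,225].sum(1)//3, im[222:246,290].sum(1)//3, im[198:222,194].sum(1)//3)
_,p,R=cur()
for v in (228,229,230,231,232,236): print(v,todep(wplane(258,v,0,p,R))[0],todep(wplane(258,v,25,p,R))[0])
cv2.imwrite('pics/w3z.png',cv2.resize(im[190:290,180:340],(800,500),interpolation=cv2.INTER_CUBIC))
```

```text
[163 165 164 160 142  83  34  26  25  31  28  28  27  44  71  90 107 103
  86  82  94 112 129 142] [166 168 168 169 158  92  32  28  26  29  31  28  28  46  73  90  97  87
  77  85 102 119 136 143] [168 167 167 166 165 157 115  53  30  29  28  47  54  52  59  62  63  69
  71  71  68  69  68  69]
228 -77.32282028700628 -88.5455457408698
229 -75.9847906187167 -87.29379694863474
230 -74.64410039053602 -86.03955915880178
231 -73.30074165911608 -84.78282494023806
232 -71.9547064494569 -83.52358683219923
236 -66.54364021172499 -78.46144524572568
```

View pics/w3z.png

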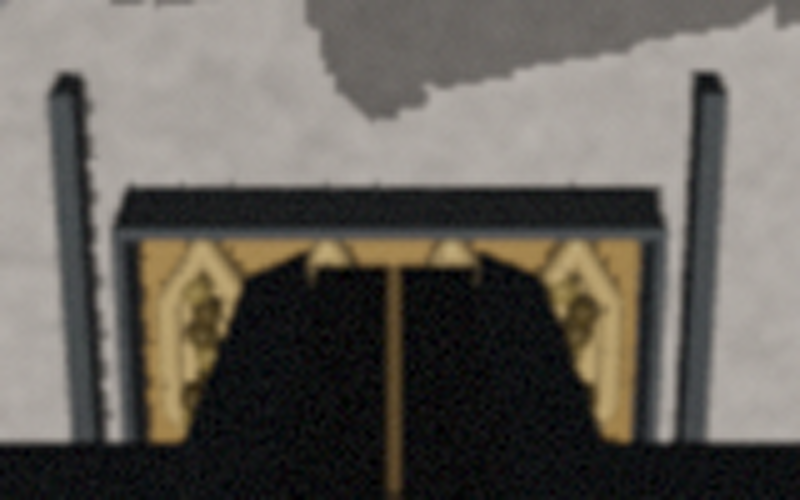

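The front face bottom reads -79 and the rim -79.7 (home is -80), and the front is square across, so the tray is home. Next is the lever: I'll go around to its +y side above the bridge.

```bash
python3 -m jog '1 -0.8 1.8 0 0 0 0;1 -0.8 3.7 1.5 0 0 0;1 -0.8 3.9 3.5 0 0 0;1 -0.8 3.9 5.3 0 0 0;1 -0.8 3.9 6.4 0 0 0' 20
python3 -m jog '1 0 0 0 0 0 0;1 0 0 0 0 0 0'
 python3 - <<'E'
from h import *
row((-9,195,182))
cv2.imwrite('pics/w4.png',arm.snapshot('wrist'))
cv2.imwrite('pics/s4.png',arm.snapshot('scene'))
E
```

```text
time_s: 7.65
eef_pos: [630.5, 217.4, 260.6]
tool_rot: [0.704, 0.058, 0.706, -0.059]
contact_force: [0.5, 0.0, 0.5]
gripper_width: 0.007
time_s: 7.9
eef_pos: [628.1, 218.1, 261.9]
tool_rot: [0.704, 0.058, 0.706, -0.059]
contact_force: [-0.0, 0.3, 0.2]
gripper_width: 0.0
dep now [ -9.954 196.079 261.918] t 7.9 F [-0.044  0.253  0.182]
row [ 3.197 -0.041  0.047] [-0.057 -0.157  0.04 ]
```

View pics/w4.png

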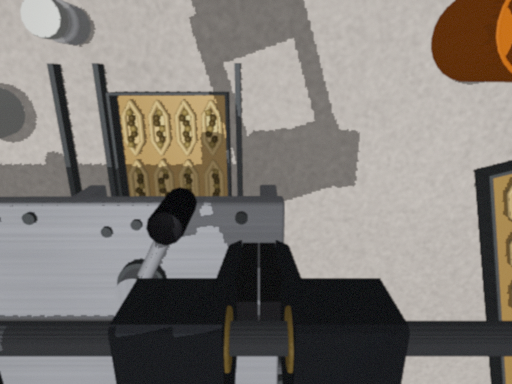

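View pics/s4.png

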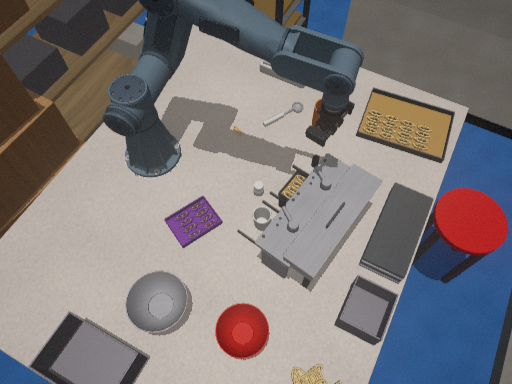

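```bash
python3 - <<'E'
from h import *
_,p,R=cur()
print(todep(wplane(166,226,212,p,R)),todep(wplane(139,278,172,p,R)))
E
python3 -m jog '1 1.2 0 0 0 0 0;1 2.4 0 0 0 0 0;1 3.2 0 0 0 0 0;1 3.2 0 0 0 0 0;1 3.2 0 0 0 0 0' 20
python3 - <<'E'
from h import *
row((-9,160,182))
row((-9,86,182))
E
```

```text
[ -4.469 138.819 212.   ] [ 58.039 101.895 172.   ]
time_s: 8.62
eef_pos: [629.9, 218.2, 184.8]
tool_rot: [0.705, 0.059, 0.704, -0.058]
contact_force: [0.1, -0.4, 0.3]
gripper_width: 0.002
dep now [ -8.182 196.517 184.785] t 8.625 F [ 0.163 -0.378  0.261]
row [ 0.11  -1.461 -0.032] [-0.051  0.106 -0.036]
dep now [ -8.182 196.517 184.785] t 8.625 F [ 0.163 -0.378  0.261]
row [ 0.109 -4.421 -0.029] [-0.051  0.106 -0.036]
```

The knob is at (-4.5,139), as expected when closed. Now the push to -y.

```bash
python3 -m jog '1 0 -0.4 0 0 0 0;1 0 -0.8 0 0 0 0;1 0 -1.1 0 0 0 0;1 0 -1.4 0 0 0 0;1 0 -1.6 0 0 0 0' 20
python3 -m jog '1 0 -0.25 0 0 0 0;1 0 -0.5 0 0 0 0;1 0 -0.75 0 0 0 0;1 0 -1 0 0 0 0;1 0 -1 0 0 0 0'
python3 - <<'E'
from h import *
row((-9,86,182))
cv2.imwrite('pics/w5.png',arm.snapshot('wrist'))
E
```

```text
time_s: 9.25
eef_pos: [621.4, 180.6, 183.6]
tool_rot: [0.704, 0.06, 0.706, -0.057]
contact_force: [-4.8, 10.5, 1.8]
gripper_width: 0.004
time_s: 9.88
eef_pos: [618.7, 153.0, 183.4]
tool_rot: [0.705, 0.059, 0.705, -0.059]
contact_force: [-1.2, 0.2, -0.1]
gripper_width: 0.003
dep now [ -8.536 130.346 183.444] t 9.875 F [-1.188  0.035 -0.075]
row [ 0.058 -1.774 -0.015] [-0.124  0.009  0.012]
```

View pics/w5.png

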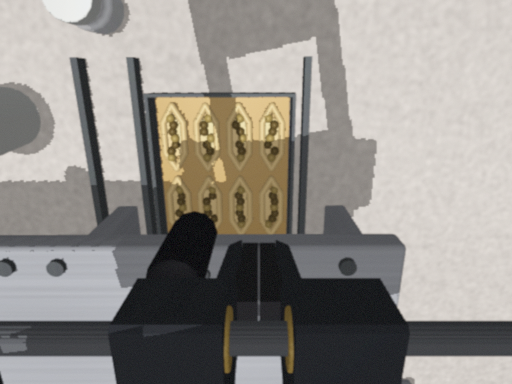

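The lever has reached the half-open click, with the knob against the finger. Continuing to the far stop.

```bash
python3 -m jog '1 0 -0.3 0 0 0 0;1 0 -0.6 0 0 0 0;1 0 -0.9 0 0 0 0;1 0 -1.2 0 0 0 0;1 0 -1.4 0 0 0 0' 20
python3 -m jog '1 0 -0.1 0 0 0 0;1 0 -0.2 0 0 0 0;1 0 -0.3 0 0 0 0;1 0 -0.3 0 0 0 0'
python3 - <<'E'
from h import *
row((-9,86,182))
cv2.imwrite('pics/s6.png',arm.snapshot('side'))
E
```

```text
time_s: 10.55
eef_pos: [612.8, 118.3, 183.4]
tool_rot: [0.705, 0.059, 0.705, -0.059]
contact_force: [0.9, -0.0, -1.3]
gripper_width: 0.002
time_s: 11.05
eef_pos: [611.5, 111.8, 183.4]
tool_rot: [0.705, 0.059, 0.705, -0.059]
contact_force: [0.1, 0.5, -0.1]
gripper_width: 0.001
dep now [ -8.821  88.539 183.384] t 11.05 F [ 0.01   0.506 -0.082]
row [ 0.055 -0.102 -0.007] [-0.07   0.     0.003]
```

View pics/s6.png

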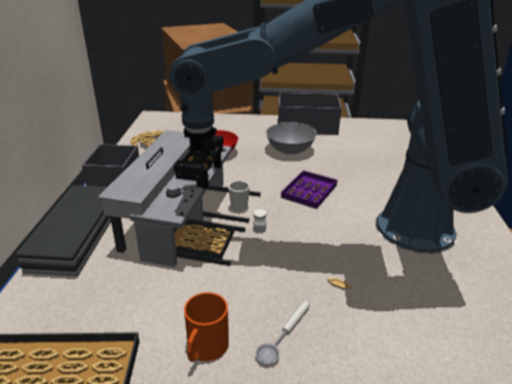

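The force fell to zero, so it has probably snapped open. I'll back off, go up, retreat and look.

```bash
python3 -m jog '1 0 0.8 0 0 0 0;1 0 2 0 0 0 0;1 -1 3 0 0 0 0;1 -2.8 3.5 0 0 0 0;1 -4 3.5 0 0 0 0' 20
python3 -m jog '1 0 1 -2 0 0 0;1 0 2 -4 0 0 0;1 0 2.5 -6 0 0 0;1 0 3 -7 0 0 0;1 0 3 -7 0 0 0'
python3 - <<'E'
from h import *
row((-9,86,182))
cv2.imwrite('pics/s7.png',arm.snapshot('side'))
a=arm.snapshot('scene');cv2.imwrite('pics/c7.png',a)
cv2.imwrite('pics/c7z.png',cv2.resize(a[130:290,230:390],(600,600),interpolation=cv2.INTER_CUBIC))
b=cv2.imread('pics/s7.png')[120:280,90:290];cv2.imwrite('pics/s7z.png',cv2.resize(b,(750,600),interpolation=cv2.INTER_CUBIC))
E
```

```text
time_s: 11.72
eef_pos: [626.3, 201.1, 285.6]
tool_rot: [0.705, 0.058, 0.704, -0.057]
contact_force: [0.0, 0.0, 0.3]
gripper_width: 0.007
time_s: 12.35
eef_pos: [464.2, 303.4, 283.9]
tool_rot: [0.705, 0.058, 0.705, -0.057]
contact_force: [0.5, 0.4, 0.2]
gripper_width: 0.008
dep now [-185.662  253.334  283.894] t 12.35 F [0.411 0.518 0.241]
row [ 4.073 -6.716  7.046] [ 0.157  0.024 -0.045]
```

View pics/c7z.png

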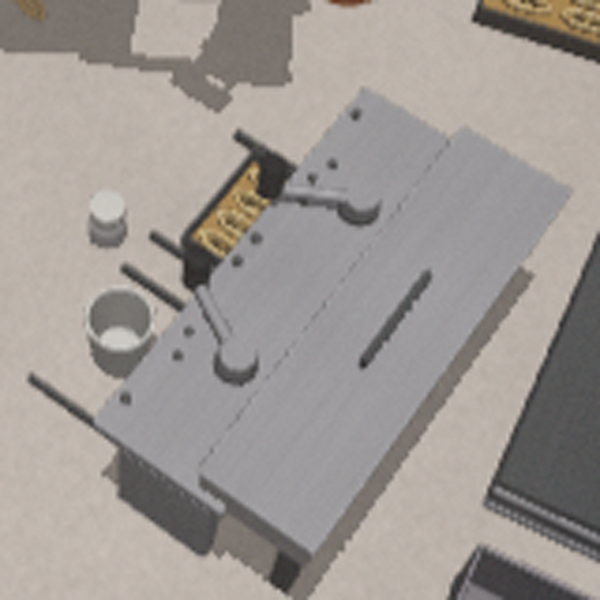

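View pics/s7z.png

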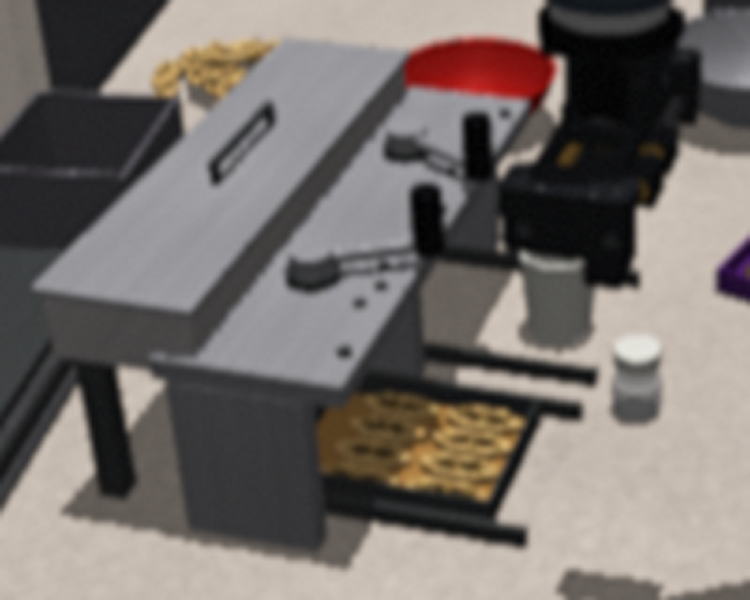

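Run:
```python
from h import *
k,e=tri(S(270,158),D(426,190)); d=todep(k); print(d,e, 'q',0.5+np.arctan2(-(d[1]-100),-(d[0]-70)))
r,e=tri(S(197,250),D(477,118)); d=todep(r); print(d,e,'qr',0.5+np.arctan2(-(d[1]+100),-(d[0]-70)))
o=arm.get_obs(); print(o['joint_velocities'],o['contact_force'],o['time_s'])
```

```text
[ -5.703  59.798 211.073] 0.4704295973846392 q 0.9881767844353845
[ -4.701 -57.247 210.977] 3.3077492889143176 qr -0.019819873307643898
[-0.027  0.012 -0.006 -0.003 -0.     0.001] [-0.333  0.639 -0.196] 12.45
```

Left lever is at q≈0.99 (open), right at ≈0 (closed), the cup and jar haven't moved, and the arm is clear. Let it settle, then hand in.

```bash
python3 -m jog '1 0 0 0 0 0 0;1 0 0 0 0 0 0;1 0 0 0 0 0 0'
python3 - <<'E'
from plant import arm
print(arm.job_done())
E
```

```text
time_s: 12.82
eef_pos: [466.3, 300.6, 283.2]
tool_rot: [0.705, 0.059, 0.705, -0.059]
contact_force: [0.3, 0.1, 0.5]
gripper_width: 0.008
the job is handed in; nothing more can be done
None
```

The tray is home in the left lane, the left gate lever is fully open, and I handed the job in at 12.8 s.

- **Tray:** I pushed it about 63 mm with half-open fingers until the force rose to about 17–20 N with no further movement. The wrist view then put its front edge at x ≈ -79 to -80 mm, where home is -80, and square in the lane. My first reading of that picture gave -86 mm. I had mistaken the foot of the front wall for the rim, and a closer look cleared it up.
- **Left lever:** I pushed it with closed fingers from closed, past the half-open click, until it snapped to the far stop. I measured q ≈ 0.99 from two views after backing off.
- **Right lever:** It is still closed, measured at q ≈ -0.02.
- **Everything else:** The cup, jar and other objects look unmoved in the last pictures. The arm finished clear of everything, with about zero contact force.

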